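# Reset the foam cutter's power unit

## Robot

A 6-joint arm with a two-finger parallel gripper is mounted at the origin on the work surface. World frame = base frame: x ahead of the robot, y to its left, z up, the work surface at z = 0. Lengths are in m, angles in rad, forces in N, time in s.
With the tool pointing down it reaches from about 0.325 to 0.75 m from the base axis. Payload 7.6 kg.
Tool frame: the origin (TCP) lies midway between the tips of the shut fingers; the grasp point (between the pads) lies behind it (manip.grip_point_offset is the z of the grasp point in the tool frame, in m); z points along the fingers, x is the direction in which the jaws open and shut, and the axes are right-handed (so a half turn about z gives the same grasp; the last joint's range is limited). The gripper opens to 85 mm and grips with 20 to 120 N. Pads are 22 mm wide; open, the fingers measure 114 mm over their backs; the gripper's body (76 mm by 85 mm) begins 54 mm behind the grasp point. The pads swing forward as they close: fully open they stand 13 mm farther back than shut.
Start: joints at [-1.27, 0.052, 1.401, -0, 1.689, -0.07], TCP at [0.19, -0.489, 0.231] pointing down, gripper open.
Joint ranges: [-2.9, 2.9], [-0.91, 2.17], [0.12, 2.37], [-1.06, 4.2], [0.26, 2.73], [-2.93, 2.93]. Speed limits (rad/s): [2.57, 2.57, 3.01, 3.14, 3.14, 3.14].

## Interface

Orientations are given as a 3x3 rotation matrix whose columns are the frame's x, y, z axes.
In Python, from plant import manip gives the robot as it stands. The module is installed in compiled form; this text tells all that it offers.
- The arm moves only by the shell command python3 -m inch 'ROWS' [FORCE]. ROWS is JSON, a list of rows, each a list of 7 numbers: the finger opening in m, from 0 to 0.0854, then the shift along the tool's x, y, z in m, then the turn, a rotation vector about the tool's x, y, z in degrees. In form: [[jaw, tx, ty, tz, ax, ay, az], ...]. A call has 1 to 20 rows; each row is the pose to reach, as a shift and turn from the pose commanded when the call began, along the tool's axes at that moment; what a row does not reach only later rows make up. A row lasts 1/10 s, in which the tool goes at most 50 mm and 8.59 degrees, less where a joint would pass 70% of its speed; a pose out of reach is approached as far as the arm can. A call with a gripper value outside its range is refused whole. The fingers move at their own pace and stop on an object; FORCE is the grip in N (left out, the last holds). Time passes only in rows, so rows that repeat a pose let the fingers close. It gives the time, the measured TCP pose, the force and the opening at its end, in the units of the state.
- manip.observe(): the state, without advancing time (a new reading comes with each control period).
- manip.read_camera(name): name is "scene" or "side" or "wrist"; returns a dict with "img" (420x560x3 uint8, red, green, blue), "depth" (420x560 float32, m along the optical axis (not along the pixel's ray), 0 where there is no reading), "intrinsics" (3x3 intrinsics, pixels), "distortion" ([k1, k2, p1, p2, k3] as OpenCV has them; the pictures are not rectified), "pose" (4x4, takes a point from camera to world coordinates); the wrist camera has in their place "T_tool_cam" (4x4, takes a point from camera to tool coordinates, whose origin is the TCP and whose axes are the tool frame's). Camera axes: x right, y down, z forward; pixel columns grow to the right and rows downward; lengths in m; the calibration is good to about 2 mm. A picture is of the moment at which its call begins: read the wrist's pose just before it.
- manip.close_job(): hands the job in, once; it reports no verdict.
The state is a dict: "clock": time; "joints": joint angles; "joint_vel": joint speeds; "effort": joint torques, N m; "ee_pos": TCP position; "tcp_rot": TCP orientation; "wrist_force": force on the tool from outside, world axes, zero at the start; "ft_torque": the same for the moment, N m; "grip_width": opening from 0.0 (shut) to 1.0 (fully open).
Only numpy, scipy, OpenCV 4.12 (cv2) and the standard library are available. Lean on these libraries where they do the work, as an engineer would, in place of code of your own. Each camera call takes 0.05 s, during which the arm holds its last target.

## Task

The foam cutter's power unit, the dark case with two terminal posts on top, has tripped. With the fingertips, slide its cover fully open, reach into the well and press the sunken reset key all the way down for a moment, then slide the cover fully shut again. Do not lift the unit or shove it about, and leave the finned charger and everything else as they are.

Things in the scene. Friction and masses are not known exactly. Their poses are not given: they have to be found in the camera images.
- power_unit: foam cutter's power unit: flat dark case 130 (x) x 170 (y) x 60 mm high, loose on rubber feet, about 2.2 kg, told by two brass terminal posts, 14 mm thick, 24 mm tall, on its top at x 48, y 15 and 50 mm. Origin centre of the underside, z up. A sliding aluminium cover lies over a well in its top, between two rails along y (5 mm high, 56 mm apart)
- well_mouth (a point): centre of the well's mouth, at the power unit's x -15, y -30 mm, 60 mm above the table: a square well 44 x 44 mm, sides along the case's x and y, 30 mm deep, the reset key at its bottom
- cover (a joint): slide of the power unit's cover (m): 0 fully shut over the well, 0.050 fully open (well quite free); it opens along the case's +y, stays where left, needs about 1.5 N. It may start up to 10 mm open
- cover_ridge (a point): middle of the top of the ridge on the power unit's cover, the part to push: 40 mm long along the case's x, 8 mm thick along y, 14 mm high, its top 77 mm above the table. The cover plate is 54 x 54 x 3 mm (top 63 mm above the table); the ridge stands 15 mm to the +y side of the plate's middle. Flat free top on both sides of the ridge, open or shut
- key (a joint): travel of the power unit's reset key (m): 0 up, 0.006 fully down; sprung, begins to move at about 1.7 N, fully down at 5 N, comes back up by itself
- key_top (a point): centre of the top of the reset key: a round pale key 22 mm across in the middle of the well, its top 20 mm below the case top (40 mm above the table) when up, 10 mm above the well's floor
- charger: the charger, to be left alone: a case of the same size with the same well, cover and key, but three upright metal fins (110 mm long, 18 mm tall) on its top in place of the posts; origin centre of the underside
- charger_cover_ridge (a point): middle of the top of the ridge on the charger's cover (same shape as the power unit's)
- charger_key (a joint): travel of the charger's key (m): 0 up, 0.006 down
- marker: felt marker pen, 130 mm long, 16 mm thick, lying between the two units; origin under its middle, x along it; bystander
- tape: roll of paper tape lying flat, 90 mm across, 22 mm high; origin centre of underside; bystander
- column: white plaster model column, 60 mm square foot, 186 mm tall, standing; origin centre of underside; bystander
- socket_block: green three-way socket block, 60 x 160 x 45 mm; origin centre of underside; bystander
- glue_gun: blue glue gun lying on its side, barrel 150 mm, grip 110 mm, 36 mm high; origin under the barrel's middle; bystander
- phone: black phone lying flat, 150 x 72 x 9 mm; origin centre of underside; bystander
- straight_edge: flat steel straight-edge, 30 x 300 x 4 mm; origin centre of underside; bystander
- paste_pot: white open pot, 70 mm across, 60 mm high; origin centre of underside; bystander
There are look-alikes about, which are no part of the job. Leave any red look-alike of the power_unit alone.

How it is judged:
By the outcome, as a careful person would: the job done as asked, in the order asked, and still so for the second after the job is handed in, with the robot touching nothing.
It also fails if it takes over 54 s, if anything falls off the work surface, if the arm or the gripper's body presses on something with over 40 N, if the wrist force passes 120 N, or if a joint passes its speed limit or range.

## Working session

There is one attempt and no reset: what is moved stays moved. The work goes in short steps, Python scripts to look and compute and a shell command to move; the robot and the scene stay as the last step left them, time stands still between calls to the robot, and variables do not carry over. Pictures are saved under pics/ and viewed, and the job is handed in when it is done.

```bash
mkdir -p pics
python3 - <<'E'
from plant import manip
import cv2,numpy as np
s=manip.observe()
print({k:np.round(v,3).tolist() for k,v in s.items()}, manip.grip_point_offset)
for n in ["scene","side","wrist"]:
    c=manip.read_camera(n)
    cv2.imwrite(f"pics/{n}0.png",c["img"][:,:,::-1])
    np.savez(f"{n}0.npz",**c)
E
ls
```

```text
{'clock': 0.0, 'joints': [-1.27, 0.053, 1.402, 0.0, 1.689, -0.07], 'joint_vel': [0.001, -0.001, -0.002, 0.002, -0.002, -0.0], 'effort': [0.001, -38.166, -36.019, 0.0, 0.006, 0.0], 'ee_pos': [0.19, -0.489, 0.23], 'tcp_rot': [[0.362, -0.932, -0.0], [-0.932, -0.362, 0.002], [-0.002, -0.0, -1.0]], 'wrist_force': [-0.292, 0.213, -0.276], 'ft_torque': [0.011, 0.012, -0.062], 'grip_width': 0.999} -0.0187
pics
scene0.npz
side0.npz
wrist0.npz
```

View pics/scene0.png

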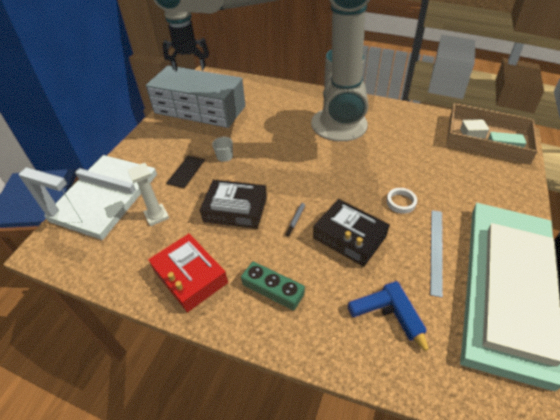

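View pics/side0.png

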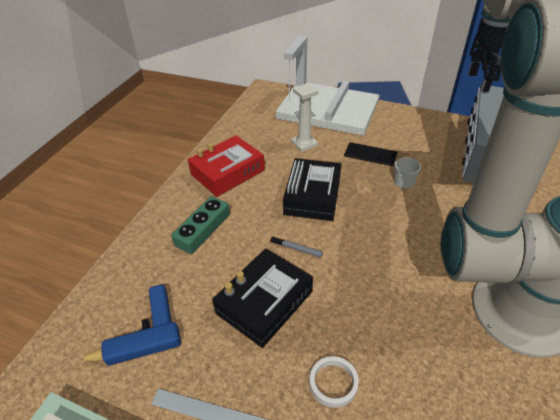

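View pics/wrist0.png

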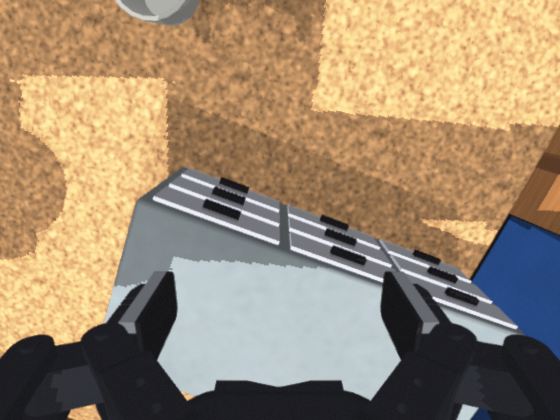

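The scene picture shows the power unit, a dark case with two brass posts, at about (350,232). The charger with fins is at (235,204) and the red look-alike at (188,270). In the side picture the power unit is at (264,293). I'll enlarge both.

Run:
```python
import cv2,numpy as np
a=cv2.imread("pics/scene0.png")[190:275,300:400]; b=cv2.imread("pics/side0.png")[240:350,205:325]
cv2.imwrite("pics/sc_crop.png",cv2.resize(a,None,fx=7,fy=7,interpolation=cv2.INTER_CUBIC))
cv2.imwrite("pics/si_crop.png",cv2.resize(b,None,fx=5,fy=5,interpolation=cv2.INTER_CUBIC))
```

```text
(no output)
```

View pics/sc_crop.png

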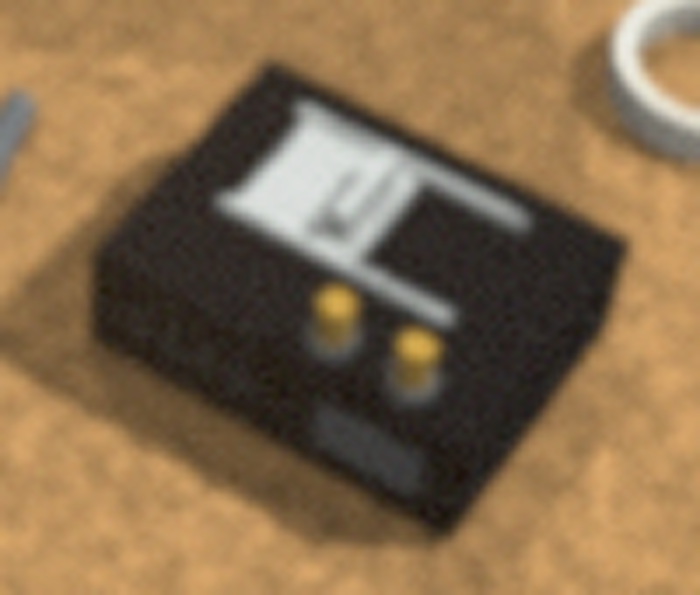

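View pics/si_crop.png

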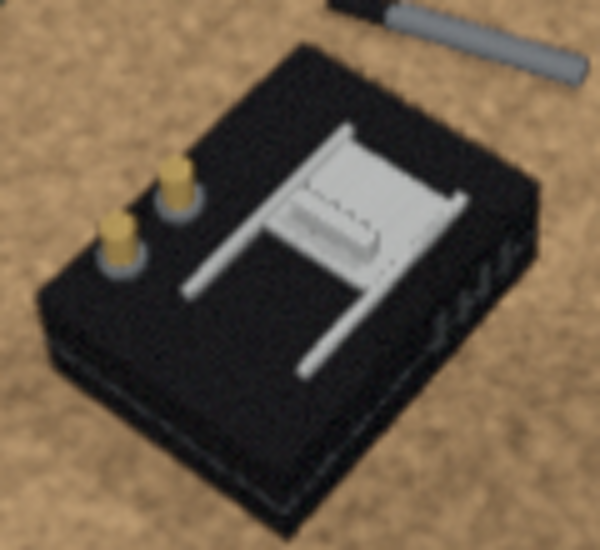

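```bash
cat > h.py <<'E'
import numpy as np,cv2
def proj(c,P,T=None):
    T=np.linalg.inv(c["pose"] if T is None else T)
    return cv2.projectPoints(np.asarray(P,float),cv2.Rodrigues(T[:3,:3])[0],T[:3,3],c["intrinsics"],c["distortion"])[0][:,0]
def W(p,P):
    c,s=np.cos(p[2]),np.sin(p[2]); P=np.asarray(P,float)
    return np.c_[p[0]+c*P[:,0]-s*P[:,1],p[1]+s*P[:,0]+c*P[:,1],P[:,2]]
E
python3 - <<'E'
from h import *
from scipy.optimize import least_squares
S=np.load("scene0.npz");D=np.load("side0.npz")
M={}
Pm=.001*np.array([[65,-85,60],[65,85,60],[-65,85,60],[-65,-85,60],[48,15,84],[48,50,84]])
sd=np.array([[305,45],[42,295],[290,500],[537,187],[178,163],[120,220]])/5+[205,240]
sc=np.array([[97,258],[452,440],[622,245],[272,65],[338,297],[418,345]])/7+[300,190]
def f(p,which=(0,1)):
    r=[]
    if 0 in which:r.append((proj(S,W(p,Pm))-sc))
    if 1 in which:r.append((proj(D,W(p,Pm))-sd))
    return np.concatenate(r).ravel()
for w in [(0,),(1,),(0,1)]:
    best=min((least_squares(f,[.5,0,a],args=(w,),loss="soft_l1") for a in np.arange(0,6.28,.8)),key=lambda r:r.cost)
    print(w,best.x,np.degrees(best.x[2]),best.cost)
p=best.x;print(np.round(f(p).reshape(-1,2),1).tolist()); np.save("p.npy",p)
# cover opening from ridge top: scene/side plate edges
for q in (0,.005,.01):
    R=W(p,np.array([[-15,-30+15+1000*q,77],[-15,-3+1000*q,63]])*.001)
    print(q,((proj(S,R)-[300,190])*7).round(0).tolist(),((proj(D,R)-[205,240])*5).round(0).tolist())
print(W(p,[[-.015,-.03,.06],[-.015,-.015,.077]]))
E
```

```text
(0,) [ 0.52699474  0.17494352 -0.30871248] -17.687922463163577 6.261136614923478
(1,) [0.52264289 0.17123258 5.985398  ] 342.9380438354086 8.034362506976526
(0, 1) [ 0.52335751  0.17258738 -0.3035371 ] -17.391394517344786 17.316535261760492
[[-1.4, -2.5], [1.6, 1.4], [0.8, -1.8], [-1.0, -2.3], [-0.8, -0.6], [-0.8, -1.2], [-0.0, -0.5], [-1.6, 0.6], [-2.0, -4.4], [1.4, 0.1], [-0.3, 1.8], [-0.5, 1.6]]
0 [[350.0, 168.0], [372.0, 205.0]] [[344.0, 212.0], [326.0, 252.0]]
0.005 [[361.0, 174.0], [383.0, 211.0]] [[336.0, 220.0], [318.0, 260.0]]
0.01 [[371.0, 180.0], [394.0, 217.0]] [[328.0, 228.0], [310.0, 268.0]]
[[0.50007631 0.14844228 0.06      ]
 [0.50455977 0.16275656 0.077     ]]
```

Run:
```python
from h import *
c=np.load("wrist0.npz");T=c["T_tool_cam"];print(T.round(3),c["intrinsics"].round(1))
from plant import manip
s=manip.observe();p=np.load("p.npy")
R=np.array(s["tcp_rot"])
print((np.array([1,1,1])*W(p,[[-.015,-.03,.06]])[0]))
# target: tool x = case x, z down
x=np.array([np.cos(p[2]),np.sin(p[2]),0]);z=np.array([0,0,-1.]);Rt=np.c_[x,np.cross(z,x),z]
for k in (0,.04,.07):
  t=W(p,[[-.0,0.03,0]])[0]; 
  yc=W(p,[[0,k,0]])[0]; yc[2]=.24
  Tw=np.eye(4);Tw[:3,:3]=Rt;Tw[:3,3]=yc
  print(k,yc,proj(c,W(p,np.array([[65,-85,60],[65,85,60],[-65,85,60],[-65,-85,60],[-15,-30,60]])*.001),Tw@T).round().tolist(), "shift",(R.T@(yc-s["ee_pos"])).round(3), cv2.Rodrigues(R.T@Rt)[0].ravel()*57.2958)
```

```text
[[ 1.    -0.     0.    -0.   ]
 [ 0.     0.954  0.3   -0.076]
 [-0.    -0.3    0.954 -0.141]
 [ 0.     0.     0.     1.   ]] [[355.8   0.  278.5]
 [  0.  355.8 207.9]
 [  0.    0.    1. ]]
[0.50007631 0.14844228 0.06      ]
0 [0.52335751 0.17258738 0.24      ] [[344.0, 265.0], [354.0, 86.0], [203.0, 86.0], [214.0, 265.0], [263.0, 213.0]] shift [-0.496 -0.55  -0.009] [-3.43076854e-02  5.90935551e-02 -5.13627526e+01]
0.04 [0.53531341 0.21075879 0.24      ] [[341.0, 300.0], [352.0, 133.0], [206.0, 133.0], [216.0, 300.0], [264.0, 251.0]] shift [-0.527 -0.575 -0.009] [-3.43076854e-02  5.90935551e-02 -5.13627526e+01]
0.07 [0.54428034 0.23938734 0.24      ] [[340.0, 324.0], [350.0, 166.0], [208.0, 166.0], [218.0, 324.0], [264.0, 279.0]] shift [-0.551 -0.594 -0.009] [-3.43076854e-02  5.90935551e-02 -5.13627526e+01]
```

```bash
python3 -m inch '[[0,0,0,-0.02,0,0,0],[0,-0.05,-0.055,-0.02,0,0,-5],[0,-0.496,-0.55,-0.01,0,0,-51.4],[0,-0.496,-0.55,-0.01,0,0,-51.4],[0,-0.496,-0.55,-0.01,0,0,-51.4],[0,-0.496,-0.55,-0.01,0,0,-51.4],[0,-0.496,-0.55,-0.01,0,0,-51.4],[0,-0.496,-0.55,-0.01,0,0,-51.4],[0,-0.496,-0.55,-0.01,0,0,-51.4],[0,-0.496,-0.55,-0.01,0,0,-51.4],[0,-0.496,-0.55,-0.01,0,0,-51.4],[0,-0.496,-0.55,-0.01,0,0,-51.4],[0,-0.496,-0.55,-0.01,0,0,-51.4],[0,-0.496,-0.55,-0.01,0,0,-51.4],[0,-0.496,-0.55,-0.01,0,0,-51.4],[0,-0.496,-0.55,-0.01,0,0,-51.4],[0,-0.496,-0.55,-0.01,0,0,-51.4],[0,-0.496,-0.55,-0.01,0,0,-51.4],[0,-0.496,-0.55,-0.01,0,0,-51.4],[0,-0.496,-0.55,-0.01,0,0,-51.4]]' 20
cat > look.py <<'E'
import sys
from h import *
from plant import manip
n=sys.argv[1]
s=manip.observe();c=manip.read_camera("wrist")
T=np.eye(4);T[:3,:3]=s["tcp_rot"];T[:3,3]=s["ee_pos"]
np.savez(n+".npz",Tw=T@c["T_tool_cam"],**c)
cv2.imwrite(f"pics/{n}.png",c["img"][:,:,::-1])
print({k:np.round(v,4).tolist() for k,v in s.items() if k in("clock","ee_pos","tcp_rot","wrist_force","grip_width")})
E
python3 look.py w1
```

```text
clock: 2.15
ee_pos: [0.523, 0.1712, 0.2418]
tcp_rot: [[0.954, -0.3, 0.001], [-0.3, -0.954, -0.0], [0.001, -0.0, -1.0]]
wrist_force: [0.3, -0.1, -0.5]
grip_width: 0.003
{'clock': 2.15, 'ee_pos': [0.523, 0.1712, 0.2418], 'tcp_rot': [[0.954, -0.2997, 0.0007], [-0.2997, -0.954, -0.0], [0.0007, -0.0002, -1.0]], 'wrist_force': [0.3223, -0.1338, -0.4513], 'grip_width': 0.003}
```

View pics/w1.png

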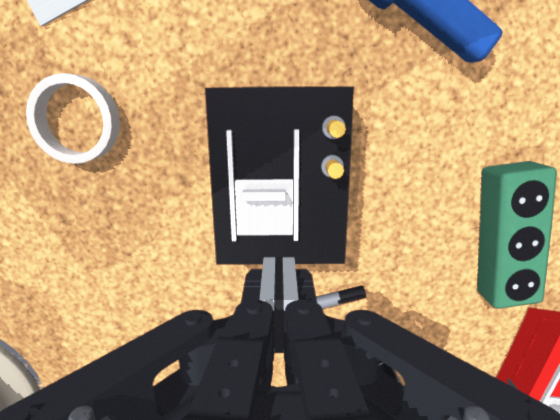

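The wrist view shows the unit between (206,87), (353,87), (345,263) and (217,263). The posts are on the right and the ridge is at about (266,196). I'll enlarge it and refine the pose.

Run:
```python
import cv2
a=cv2.imread("pics/w1.png")[80:280,195:365]
cv2.imwrite("pics/w1c.png",cv2.resize(a,None,fx=3,fy=3,interpolation=cv2.INTER_CUBIC))
b=cv2.imread("pics/w1.png")[120:250,220:305]
cv2.imwrite("pics/w1d.png",cv2.resize(b,None,fx=4.6,fy=4.6,interpolation=cv2.INTER_CUBIC))
```

```text
(no output)
```

View pics/w1c.png

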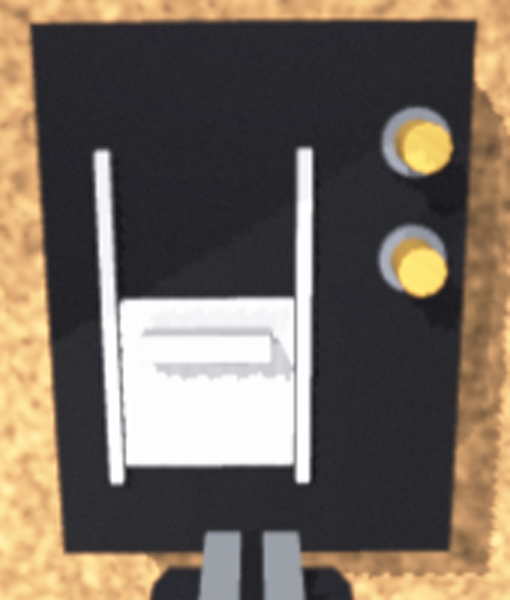

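View pics/w1d.png

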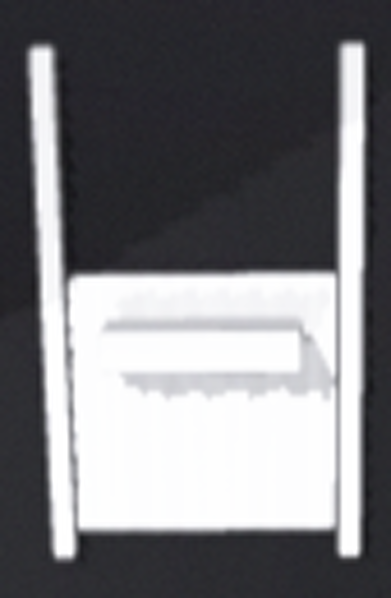

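Run:
```python
from h import *
from scipy.optimize import least_squares
c=np.load("w1.npz")
o=np.array([195,80])
px=np.array([[31,25],[476,20],[64,551],[449,549],[427,147],[420,270],[121,299],[294,297],[296,465],[127,465],[205,349]])/3+o
def mod(q):
    q*=1000
    return .001*np.array([[-65,85,60],[65,85,60],[-65,-85,60],[65,-85,60],[48,50,84],[48,15,84],[-42,-3+q,63],[12,-3+q,63],[12,-57+q,63],[-42,-57+q,63],[-15,-15+q,77]])
f=lambda v:(proj(c,W(v[:3],mod(v[3])),c["Tw"])-px).ravel()
r=least_squares(f,[.523,.172,-.304,0.0],loss="soft_l1");v=r.x
print(v,np.degrees(v[2]),r.cost);print(f(v).reshape(-1,2).round(1).tolist())
# table/case heights from depth
d=c["depth"];print(d[150,270],d[230,265])
np.save("p2.npy",v)
```

```text
[ 0.52401305  0.17133224 -0.2939767   0.00580589] -16.843624095784232 4.6140922472948365
[[-1.1, -1.1], [0.4, -1.1], [-0.1, 1.3], [0.8, 0.7], [0.3, 0.0], [1.1, 0.6], [-0.9, 0.4], [0.1, 0.5], [-0.7, -0.9], [-0.2, -0.3], [0.1, 0.1]]
0.32306722 0.3442988
```

```bash
cat > go.py <<'E'
import sys
from h import *
from plant import manip
p=np.load("p2.npy")
s=manip.observe();R=np.array(s["tcp_rot"])
x=np.array([np.cos(p[2]),np.sin(p[2]),0]);z=np.array([0,0,-1.]);Rt=np.c_[x,np.cross(z,x),z]
d=np.array(s["ee_pos"])-[p[0],p[1],0]
print("tcp in case (mm)",(d@np.c_[x,np.cross([0,0,1],x),[0,0,1]]*1000).round(1),"F case",(np.array(s["wrist_force"])@np.c_[x,np.cross([0,0,1],x),[0,0,1]]).round(2),"t",round(s["clock"],2))
a=[float(v) for v in sys.argv[1:]]
for i in range(0,len(a),3):
    t=W(p,[np.array(a[i:i+3])*.001])[0]
    print("shift",(R.T@(t-s["ee_pos"])).round(4),"turn",(cv2.Rodrigues(R.T@Rt)[0].ravel()*57.2958).round(2))
E
python3 go.py -15 -34 100 -15 -34 67
```

```text
tcp in case (mm) [ -0.9  -0.4 241.9] F case [-0.03 -0.61 -0.45] t 2.2
shift [-0.0139  0.0338  0.1418] turn [-0.02 -0.05 -0.6 ]
shift [-0.0139  0.0338  0.1748] turn [-0.02 -0.05 -0.6 ]
```

```bash
python3 -m inch '[[0,-0.014,0.034,0.04,0,0,-0.6],[0,-0.014,0.034,0.08,0,0,-0.6],[0,-0.014,0.034,0.12,0,0,-0.6],[0,-0.014,0.034,0.155,0,0,-0.6],[0,-0.014,0.034,0.155,0,0,-0.6],[0,-0.014,0.034,0.155,0,0,-0.6],[0,-0.014,0.034,0.155,0,0,-0.6]]'
python3 look.py w2; python3 go.py -15 -34 67
```

```text
clock: 2.9
ee_pos: [0.5012, 0.144, 0.0892]
tcp_rot: [[0.957, -0.289, 0.005], [-0.289, -0.957, 0.001], [0.004, -0.002, -1.0]]
wrist_force: [0.2, 0.8, -0.3]
grip_width: -0.003
{'clock': 2.9, 'ee_pos': [0.5012, 0.144, 0.0892], 'tcp_rot': [[0.9574, -0.2887, 0.0045], [-0.2887, -0.9574, 0.0008], [0.0041, -0.0021, -1.0]], 'wrist_force': [0.2299, 0.7748, -0.2775], 'grip_width': -0.0025}
tcp in case (mm) [-14.  -32.6  89.2] F case [0.35 0.35 0.4 ] t 2.95
shift [-0.0011  0.0014  0.0221] turn [-0.13 -0.24  0.07]
```

View pics/w2.png

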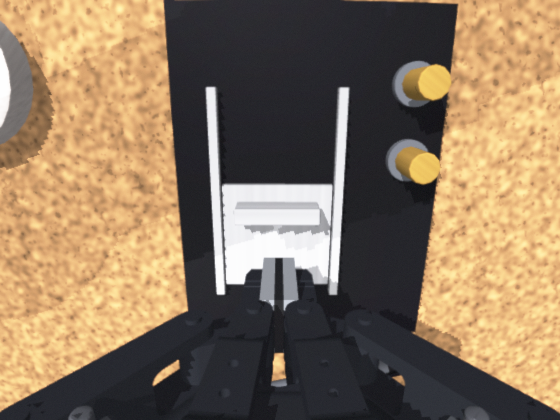

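The fingers are at x≈279, between the rails (216 and 340) and behind the ridge at (278,215). Next I lower to about 67 mm and look.

```bash
python3 -m inch '[[0,0,0.002,0.012,0,0,0],[0,0,0.002,0.020,0,0,0],[0,0,0.002,0.020,0,0,0],[0,0,0.002,0.020,0,0,0]]'
python3 go.py -15 -24 67; python3 -m inch '[[0,0,-0.004,0,0,0,0],[0,0,-0.008,0,0,0,0],[0,0,-0.010,0,0,0,0],[0,0,-0.012,0,0,0,0],[0,0,-0.014,0,0,0,0],[0,0,-0.014,0,0,0,0]]'; python3 go.py; python3 look.py w3
```

```text
clock: 3.35
ee_pos: [0.4989, 0.142, 0.0659]
tcp_rot: [[0.958, -0.288, -0.001], [-0.288, -0.958, -0.0], [-0.001, 0.0, -1.0]]
wrist_force: [0.9, -0.1, -0.5]
grip_width: -0.003
tcp in case (mm) [-15.6 -35.3  65.9] F case [ 0.87  0.18 -0.5 ] t 3.35
shift [ 0.0006 -0.0113 -0.0011] turn [0.03 0.04 0.09]
clock: 3.95
ee_pos: [0.5032, 0.1557, 0.0663]
tcp_rot: [[0.958, -0.288, 0.0], [-0.288, -0.958, 0.0], [0.0, -0.0, -1.0]]
wrist_force: [0.2, -0.2, -0.4]
grip_width: 0.004
tcp in case (mm) [-15.4 -21.   66.3] F case [ 0.2  -0.11 -0.44] t 3.95
{'clock': 3.95, 'ee_pos': [0.5032, 0.1557, 0.0663], 'tcp_rot': [[0.9576, -0.2882, 0.0001], [-0.2882, -0.9576, 0.0001], [0.0001, -0.0001, -1.0]], 'wrist_force': [0.1587, -0.1592, -0.4439], 'grip_width': 0.0036}
```

View pics/w3.png

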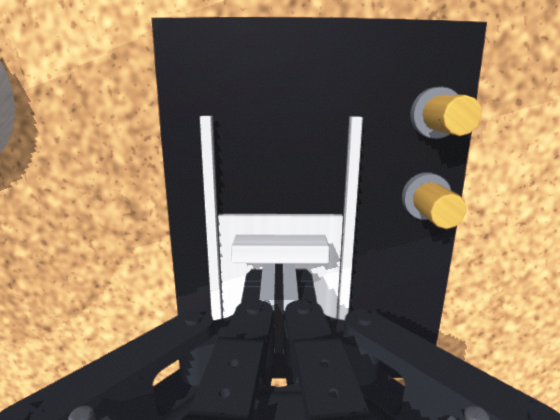

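The fingertips are almost at the ridge. I'll push toward +y.

```bash
python3 -m inch '[[0,0,-0.004,0,0,0,0],[0,0,-0.008,0,0,0,0],[0,0,-0.012,0,0,0,0],[0,0,-0.016,0,0,0,0],[0,0,-0.020,0,0,0,0],[0,0,-0.020,0,0,0,0]]'; python3 go.py; python3 look.py w4
```

```text
clock: 4.6
ee_pos: [0.509, 0.1753, 0.0663]
tcp_rot: [[0.958, -0.288, 0.0], [-0.288, -0.958, 0.0], [-0.0, -0.0, -1.0]]
wrist_force: [0.2, 0.5, 0.7]
grip_width: 0.002
tcp in case (mm) [-15.5  -0.6  66.3] F case [0.02 0.58 0.66] t 4.6
{'clock': 4.6, 'ee_pos': [0.509, 0.1753, 0.0663], 'tcp_rot': [[0.9577, -0.2877, 0.0001], [-0.2877, -0.9577, 0.0004], [-0.0, -0.0004, -1.0]], 'wrist_force': [0.1911, 0.5476, 0.658], 'grip_width': 0.0019}
```

View pics/w4.png

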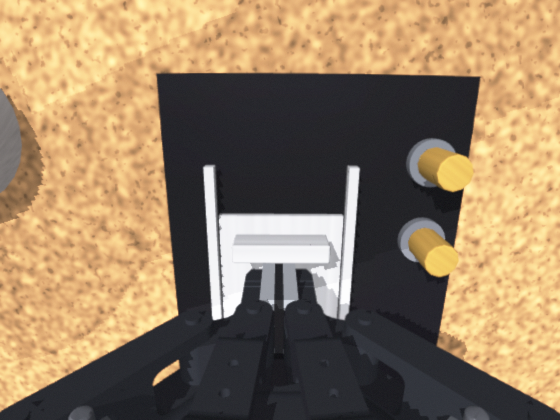

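The cover is following and the case has not moved. I'll keep pushing, slowly near the end.

```bash
python3 -m inch '[[0,0,-0.004,0,0,0,0],[0,0,-0.008,0,0,0,0],[0,0,-0.012,0,0,0,0],[0,0,-0.016,0,0,0,0],[0,0,-0.017,0,0,0,0],[0,0,-0.017,0,0,0,0]]'; python3 go.py; python3 look.py w5
```

```text
clock: 5.25
ee_pos: [0.5138, 0.1913, 0.0663]
tcp_rot: [[0.958, -0.288, 0.0], [-0.288, -0.958, 0.0], [0.0, -0.0, -1.0]]
wrist_force: [0.6, 0.4, -0.3]
grip_width: -0.0
tcp in case (mm) [-15.5  16.1  66.3] F case [ 0.45  0.54 -0.29] t 5.25
{'clock': 5.25, 'ee_pos': [0.5138, 0.1913, 0.0663], 'tcp_rot': [[0.9576, -0.288, 0.0002], [-0.288, -0.9576, 0.0003], [0.0001, -0.0003, -1.0]], 'wrist_force': [0.5895, 0.3884, -0.2914], 'grip_width': -0.0003}
```

View pics/w5.png

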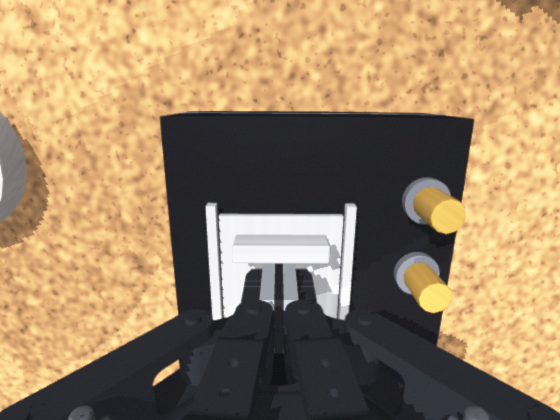

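```bash
for i in 1 2 3; do :; done; python3 -m inch '[[0,0,-0.001,0,0,0,0],[0,0,-0.002,0,0,0,0],[0,0,-0.002,0,0,0,0]]'; python3 go.py; python3 -m inch '[[0,0,-0.001,0,0,0,0],[0,0,-0.001,0,0,0,0]]'; python3 go.py;  python3 -m inch '[[0,0,-0.001,0,0,0,0],[0,0,-0.001,0,0,0,0]]'; python3 go.py
```

```text
clock: 5.6
ee_pos: [0.5144, 0.1928, 0.0663]
tcp_rot: [[0.958, -0.288, 0.0], [-0.288, -0.958, -0.0], [0.0, 0.0, -1.0]]
wrist_force: [-0.6, -0.9, 0.6]
grip_width: -0.002
tcp in case (mm) [-15.4  17.8  66.3] F case [-0.35 -1.04  0.57] t 5.6
clock: 5.8
ee_pos: [0.5147, 0.1938, 0.0663]
tcp_rot: [[0.958, -0.288, 0.0], [-0.288, -0.958, -0.0], [0.0, -0.0, -1.0]]
wrist_force: [-0.3, -0.9, 0.6]
grip_width: -0.001
tcp in case (mm) [-15.4  18.8  66.3] F case [-0.02 -0.9   0.64] t 5.8
clock: 6.0
ee_pos: [0.515, 0.1948, 0.0663]
tcp_rot: [[0.958, -0.288, 0.0], [-0.288, -0.958, -0.0], [0.0, -0.0, -1.0]]
wrist_force: [-0.7, -0.1, -0.2]
grip_width: -0.005
tcp in case (mm) [-15.4  19.9  66.3] F case [-0.64 -0.27 -0.24] t 6.0
```

```bash
python3 -m inch '[[0,0,-0.001,0,0,0,0],[0,0,-0.001,0,0,0,0]]'|grep force; python3 go.py;  python3 -m inch '[[0,0,-0.001,0,0,0,0],[0,0,-0.001,0,0,0,0]]'|grep force; python3 go.py; python3 look.py w6
```

```text
wrist_force: [-2.3, -4.7, 2.4]
tcp in case (mm) [-15.4  20.3  66.2] F case [-0.82 -5.11  2.43] t 6.2
wrist_force: [-4.1, -8.5, 4.3]
tcp in case (mm) [-15.4  20.4  66.2] F case [-1.4  -9.35  4.29] t 6.4
{'clock': 6.4, 'ee_pos': [0.5152, 0.1954, 0.0662], 'tcp_rot': [[0.9574, -0.2888, -0.0014], [-0.2888, -0.9574, -0.0028], [-0.0005, 0.0031, -1.0]], 'wrist_force': [-4.0523, -8.5461, 4.2873], 'grip_width': 0.0021}
```

View pics/w6.png

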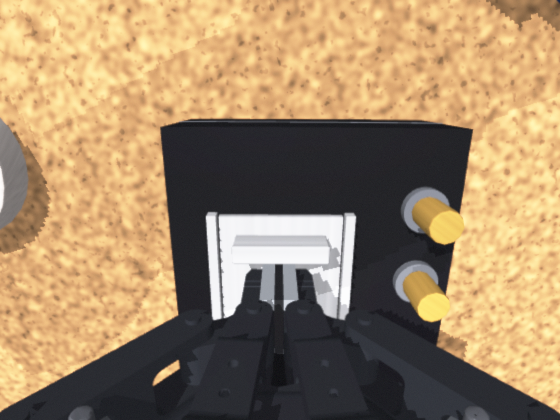

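The end stop showed as a sharp force rise at y=20.4 mm, against 20 expected. I'll back off and rise for a look.

```bash
python3 -m inch '[[0,0,0.005,0,0,0,0],[0,0,0.008,0,0,0,0],[0,0,0.010,-0.03,0,0,0],[0,0,0.010,-0.07,0,0,0],[0,0,0.010,-0.08,0,0,0],[0,0,0.010,-0.08,0,0,0]]'|grep force; python3 go.py;  python3 look.py w7
python3 - <<'E'
import cv2
b=cv2.imread("pics/w7.png")[120:320,190:360]
cv2.imwrite("pics/w7c.png",cv2.resize(b,None,fx=3,fy=3,interpolation=cv2.INTER_CUBIC))
E
```

```text
wrist_force: [0.0, -0.2, -0.7]
tcp in case (mm) [-14.6  12.5 148.5] F case [ 0.07 -0.15 -0.7 ] t 7.05
{'clock': 7.05, 'ee_pos': [0.5137, 0.1876, 0.1485], 'tcp_rot': [[0.9576, -0.2881, 0.0046], [-0.2881, -0.9576, 0.0017], [0.0039, -0.003, -1.0]], 'wrist_force': [0.0284, -0.162, -0.7003], 'grip_width': -0.0018}
```

View pics/w7.png

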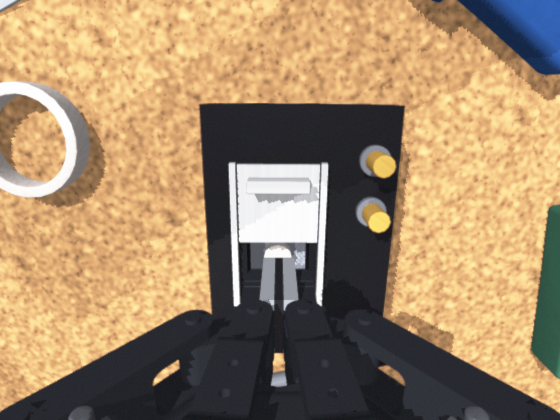

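Run:
```python
from h import *
c=np.load("w7.npz");v=np.load("p2.npy")
P=.001*np.array([[-65,85,60],[65,85,60],[48,50,84],[48,15,84],[-42,47,63],[12,47,63],[12,-7,63],[-15,35,77],[-37,-8,60],[7,-8,60],[7,-52,60],[-37,-52,60],[-15,-30,40]])
q=proj(c,W(v[:3],P),c["Tw"]);print(((q-[190,100])*3.5).round(0).tolist())
im=cv2.imread("pics/w7.png")[95:265,190:410]
im=cv2.imread("pics/w7.png")[100:270,190:410];cv2.imwrite("pics/w7c.png",cv2.resize(im,None,fx=3.5,fy=3.5,interpolation=cv2.INTER_CUBIC))
```

```text
[[30.0, 15.0], [754.0, 17.0], [684.0, 234.0], [666.0, 430.0], [163.0, 228.0], [456.0, 228.0], [446.0, 499.0], [310.0, 309.0], [199.0, 498.0], [419.0, 498.0], [413.0, 690.0], [204.0, 690.0], [309.0, 555.0]]
```

View pics/w7c.png

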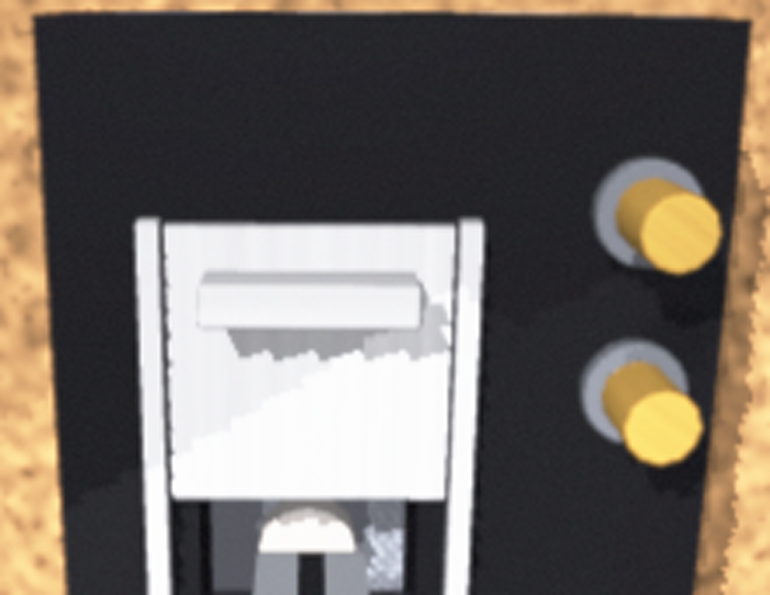

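The pose still matches to within about 1 mm, so the case has not moved and the cover is fully open. Next I move over the well.

```bash
python3 go.py -15 -30 70 -15 -30 45; python3 -m inch '[[0,0,0.0425,0,0,0,0],[0,0,0.0425,0.04,0,0,0],[0,0,0.0425,0.073,0,0,0],[0,0,0.0425,0.073,0,0,0],[0,0,0.0425,0.073,0,0,0]]'|grep force; python3 go.py -15 -30 45; python3 look.py w8
python3 - <<'E'
from plant import manip
import cv2
for n in ("scene","side"):
    cv2.imwrite(f"pics/{n}8.png",manip.read_camera(n)["img"][:,:,::-1])
E
```

```text
tcp in case (mm) [-15.4  12.  146.4] F case [-0.33  0.71 -0.35] t 7.1
shift [0.0002 0.0421 0.0764] turn [-0.05 -0.05  0.1 ]
shift [0.0002 0.0421 0.1014] turn [-0.05 -0.05  0.1 ]
wrist_force: [0.7, 0.4, 1.2]
tcp in case (mm) [-16.1 -31.   72.4] F case [0.5  0.6  1.15] t 7.6
shift [ 0.0011 -0.001   0.0274] turn [0.08 0.14 0.1 ]
{'clock': 7.6, 'ee_pos': [0.4997, 0.1463, 0.0724], 'tcp_rot': [[0.9576, -0.2881, -0.0027], [-0.2881, -0.9576, -0.0005], [-0.0025, 0.0013, -1.0]], 'wrist_force': [0.654, 0.4298, 1.1508], 'grip_width': 0.0}
```

View pics/w8.png

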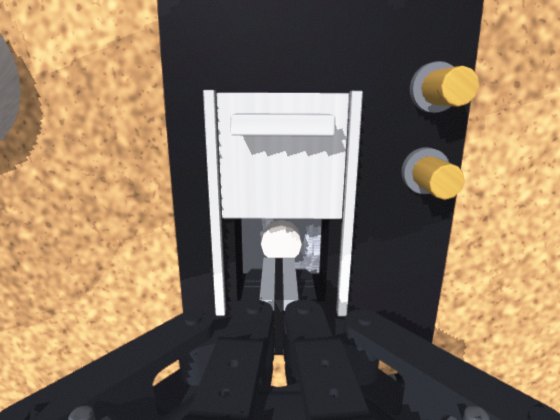

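View pics/side8.png

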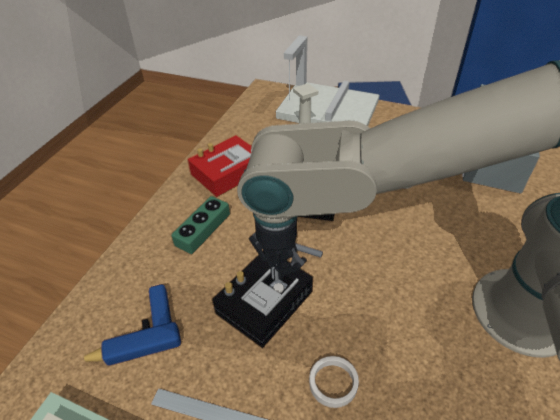

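The tips are lined up with the pale key at (281,243). I'll descend into the well.

```bash
python3 -m inch '[[0,0,-0.001,0.01,0,0,0],[0,0,-0.001,0.02,0,0,0],[0,0,-0.001,0.025,0,0,0],[0,0,-0.001,0.025,0,0,0],[0,0,-0.001,0.025,0,0,0]]'|grep force; python3 go.py; python3 -m inch '[[0,0,0,0.003,0,0,0],[0,0,0,0.006,0,0,0],[0,0,0,0.006,0,0,0]]'|grep force;python3 go.py
```

```text
wrist_force: [0.4, 1.0, -0.2]
tcp in case (mm) [-15.4 -29.8  48.2] F case [ 0.09  1.09 -0.19] t 8.25
wrist_force: [0.3, 0.5, -0.4]
tcp in case (mm) [-15.6 -29.9  41.8] F case [ 0.11  0.6  -0.44] t 8.55
```

```bash
python3 -m inch '[[0,0,0,0.002,0,0,0],[0,0,0,0.004,0,0,0],[0,0,0,0.005,0,0,0],[0,0,0,0.005,0,0,0]]'|grep force;python3 go.py;  python3 -m inch '[[0,0,0,0.001,0,0,0],[0,0,0,0.002,0,0,0],[0,0,0,0.002,0,0,0]]'|grep force;python3 go.py
```

```text
wrist_force: [-0.2, 0.2, 2.9]
tcp in case (mm) [-15.2 -29.7  37.5] F case [-0.22  0.14  2.92] t 8.95
wrist_force: [0.4, -0.3, 4.5]
tcp in case (mm) [-15.2 -29.7  35.5] F case [ 0.43 -0.16  4.53] t 9.25
```

```bash
python3 -m inch '[[0,0,0,0.001,0,0,0],[0,0,0,0.002,0,0,0],[0,0,0,0.002,0,0,0]]'|grep force;python3 go.py;  python3 -m inch '[[0,0,0,0.001,0,0,0],[0,0,0,0.0015,0,0,0],[0,0,0,0.0015,0,0,0]]'|grep force;python3 go.py
```

```text
wrist_force: [-3.1, -1.3, 8.6]
tcp in case (mm) [-15.2 -29.6  34. ] F case [-2.62 -2.15  8.55] t 9.55
wrist_force: [-8.0, -2.9, 19.8]
tcp in case (mm) [-15.1 -29.6  33.8] F case [-6.8  -5.07 19.82] t 9.85
```

The key bottomed: at z≈33.9 mm the force climbs steeply past 5 N. I'll hold briefly, then withdraw straight up and look.

```bash
python3 -m inch '[[0,0,0,0,0,0,0],[0,0,0,-0.003,0,0,0],[0,0,0,-0.01,0,0,0],[0,0,0,-0.03,0,0,0],[0,0,0,-0.07,0,0,0],[0,0,0,-0.11,0,0,0],[0,0,0,-0.12,0,0,0],[0,0,0,-0.12,0,0,0],[0,0,0,-0.12,0,0,0]]'|grep force;python3 go.py; python3 look.py w9
```

```text
wrist_force: [-0.3, 0.5, 0.5]
tcp in case (mm) [-16.  -30.1 150.1] F case [-0.41  0.43  0.54] t 10.75
{'clock': 10.75, 'ee_pos': [0.4999, 0.1472, 0.1501], 'tcp_rot': [[0.9575, -0.2883, -0.0025], [-0.2883, -0.9575, -0.0007], [-0.0022, 0.0014, -1.0]], 'wrist_force': [-0.2641, 0.533, 0.5371], 'grip_width': -0.0002}
```

View pics/w9.png

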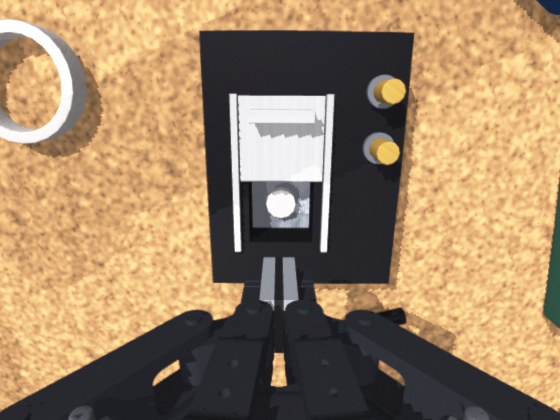

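The well and key show clearly and the cover is open. Now I go to the +y side of the ridge.

```bash
python3 go.py -15 63 150; python3 -m inch '[[0,0,-0.04,0,0,0,0],[0,0,-0.08,0,0,0,0],[0,0,-0.093,0,0,0,0],[0,0,-0.093,0.03,0,0,0],[0,0,-0.093,0.06,0,0,0],[0,0,-0.093,0.06,0,0,0],[0,0,-0.093,0.06,0,0,0]]'|grep force;python3 go.py -15 63 67; python3 look.py w10
```

```text
tcp in case (mm) [-16.3 -30.2 149.5] F case [-0.75  0.41 -0.47] t 10.8
shift [ 0.0014 -0.0932 -0.0006] turn [0.11 0.19 0.09]
wrist_force: [-0.7, 0.5, -0.2]
tcp in case (mm) [-15.9  62.6  91. ] F case [-0.86  0.28 -0.21] t 11.5
shift [ 0.001  -0.0004  0.024 ] turn [0.1  0.11 0.07]
{'clock': 11.5, 'ee_pos': [0.5269, 0.2359, 0.091], 'tcp_rot': [[0.9575, -0.2885, -0.0024], [-0.2885, -0.9575, -0.0011], [-0.002, 0.0018, -1.0]], 'wrist_force': [-0.7425, 0.5175, -0.2059], 'grip_width': -0.0019}
```

View pics/w10.png

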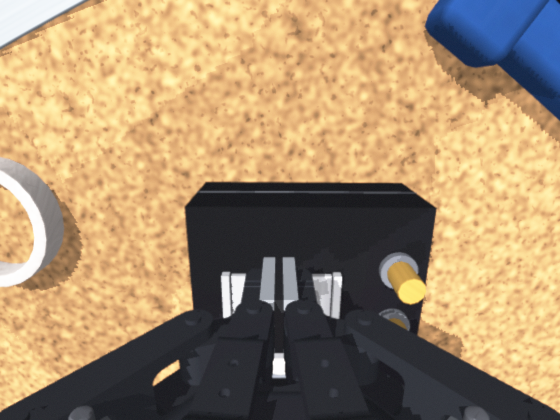

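```bash
python3 -m inch '[[0,0.0005,0,0.010,0,0,0],[0,0.0005,0,0.018,0,0,0],[0,0.0005,0,0.024,0,0,0],[0,0.0005,0,0.024,0,0,0]]'|grep force;python3 go.py; python3 -m inch '[[0,0,0.004,0,0,0,0],[0,0,0.008,0,0,0,0],[0,0,0.012,0,0,0,0],[0,0,0.014,0,0,0,0],[0,0,0.014,0,0,0,0]]'|grep force;python3 go.py
python3 - <<'E'
from plant import manip
import cv2
im=manip.read_camera("side")["img"][220:350,190:330,::-1]
cv2.imwrite(f"pics/side11.png",cv2.resize(im,None,fx=4.5,fy=4.5,interpolation=cv2.INTER_CUBIC))
E
```

```text
wrist_force: [-0.5, 0.4, -0.3]
tcp in case (mm) [-15.5  62.8  66.5] F case [-0.58  0.2  -0.25] t 11.95
wrist_force: [0.1, -0.8, -1.1]
tcp in case (mm) [-14.9  49.   68. ] F case [ 0.31 -0.72 -1.1 ] t 12.45
```

View pics/side11.png

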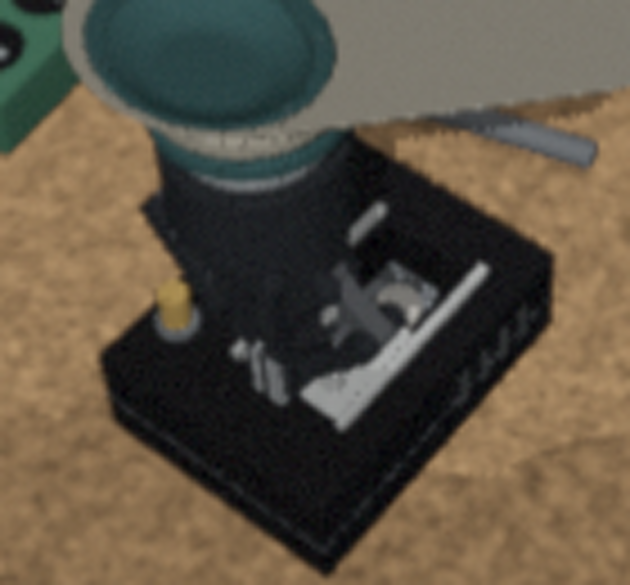

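Clear of the posts. I'll push the cover shut.

```bash
python3 -m inch '[[0,0,0.004,0,0,0,0],[0,0,0.008,0,0,0,0],[0,0,0.012,0,0,0,0],[0,0,0.016,0,0,0,0],[0,0,0.020,0,0,0,0],[0,0,0.020,0,0,0,0]]'|grep force;python3 go.py;python3 -m inch '[[0,0,0.004,0,0,0,0],[0,0,0.008,0,0,0,0],[0,0,0.012,0,0,0,0],[0,0,0.016,0,0,0,0],[0,0,0.020,0,0,0,0],[0,0,0.023,0,0,0,0],[0,0,0.024,0,0,0,0],[0,0,0.024,0,0,0,0]]'|grep force;python3 go.py; python3 look.py w12
```

```text
wrist_force: [0.1, -0.2, 0.9]
tcp in case (mm) [-14.9  28.6  67.7] F case [ 0.11 -0.17  0.93] t 13.1
wrist_force: [0.3, -0.5, -0.1]
tcp in case (mm) [-14.9   4.9  67.7] F case [ 0.49 -0.41 -0.08] t 13.9
{'clock': 13.9, 'ee_pos': [0.5112, 0.1804, 0.0677], 'tcp_rot': [[0.9575, -0.2885, -0.0001], [-0.2885, -0.9575, -0.0005], [0.0001, 0.0005, -1.0]], 'wrist_force': [0.3484, -0.5303, -0.0826], 'grip_width': 0.0033}
```

View pics/w12.png

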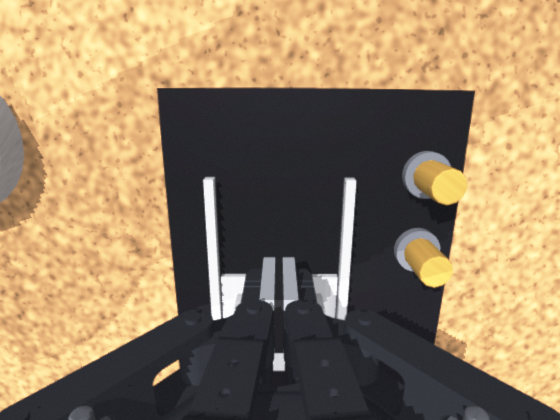

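The cover is moving and the case has stayed put. I'll creep to the stop.

```bash
python3 -m inch '[[0,0,0.001,0,0,0,0],[0,0,0.002,0,0,0,0],[0,0,0.003,0,0,0,0],[0,0,0.003,0,0,0,0]]'|grep force;python3 go.py;python3 -m inch '[[0,0,0.001,0,0,0,0],[0,0,0.001,0,0,0,0]]'|grep force;python3 go.py;python3 -m inch '[[0,0,0.001,0,0,0,0],[0,0,0.001,0,0,0,0]]'|grep force;python3 go.py
```

```text
wrist_force: [1.0, 1.2, -0.8]
tcp in case (mm) [-14.9   2.2  67.8] F case [ 0.62  1.46 -0.85] t 14.35
wrist_force: [1.4, 1.6, -0.8]
tcp in case (mm) [-14.9   1.1  67.8] F case [ 0.86  1.98 -0.84] t 14.55
wrist_force: [1.1, 0.1, -0.8]
tcp in case (mm) [-14.9   0.2  67.8] F case [ 1.03  0.44 -0.78] t 14.75
```

```bash
python3 -m inch '[[0,0,0.001,0,0,0,0],[0,0,0.001,0,0,0,0]]'|grep force;python3 go.py;python3 -m inch '[[0,0,0.001,0,0,0,0],[0,0,0.001,0,0,0,0]]'|grep force;python3 go.py
```

```text
wrist_force: [2.2, 4.4, -1.9]
tcp in case (mm) [-14.9   0.1  67.9] F case [ 0.88  4.86 -1.87] t 14.95
wrist_force: [3.4, 7.8, -2.2]
tcp in case (mm) [-14.9  -0.3  68. ] F case [ 1.05  8.43 -2.17] t 15.15
```

The stop showed at y≈0 as expected. I'll back off, rise and check.

```bash
python3 -m inch '[[0,0,-0.005,0,0,0,0],[0,0,-0.008,0,0,0,0],[0,0,-0.010,-0.03,0,0,0],[0,0,-0.010,-0.07,0,0,0],[0,0,-0.010,-0.11,0,0,0],[0,0,0.02,-0.15,0,0,0],[0,0,0.02,-0.17,0,0,0],[0,0,0.02,-0.17,0,0,0],[0,0,0.02,-0.17,0,0,0]]'|grep force; python3 go.py;  python3 look.py w13
python3 - <<'E'
from h import *
c=np.load("w13.npz");v=np.load("p2.npy")
P=.001*np.array([[-65,85,60],[65,85,60],[-65,-85,60],[65,-85,60],[48,50,84],[48,15,84],[-42,-3,63],[12,-3,63],[12,-57,63],[-42,-57,63],[-15,-15,77]])
q=proj(c,W(v[:3],P),c["Tw"]);print(((q-[195,60])*3).round(0).tolist())
im=cv2.imread("pics/w13.png")[60:260,195:365];cv2.imwrite("pics/w13c.png",cv2.resize(im,None,fx=3,fy=3,interpolation=cv2.INTER_CUBIC))
E
```

```text
wrist_force: [-0.8, -0.0, -0.1]
tcp in case (mm) [-15.  -21.8 237.1] F case [-0.74 -0.26 -0.09] t 16.05
{'clock': 16.05, 'ee_pos': [0.5033, 0.1548, 0.2371], 'tcp_rot': [[0.9575, -0.2884, -0.0007], [-0.2884, -0.9575, -0.0005], [-0.0005, 0.0007, -1.0]], 'wrist_force': [-0.7815, -0.0333, -0.0887], 'grip_width': 0.0025}
[[75.0, -2.0], [539.0, -0.0], [99.0, 560.0], [499.0, 560.0], [490.0, 130.0], [482.0, 261.0], [163.0, 311.0], [344.0, 311.0], [339.0, 482.0], [167.0, 482.0], [253.0, 361.0]]
```

View pics/w13.png

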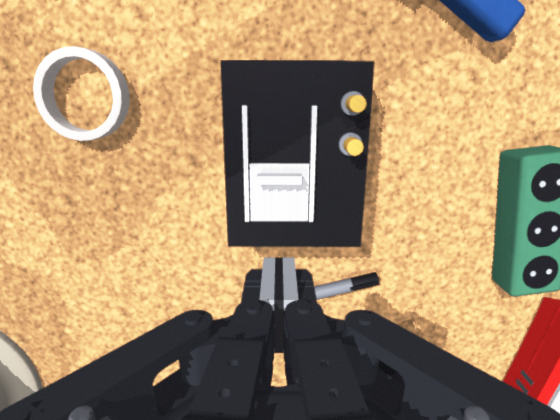

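View pics/w13c.png

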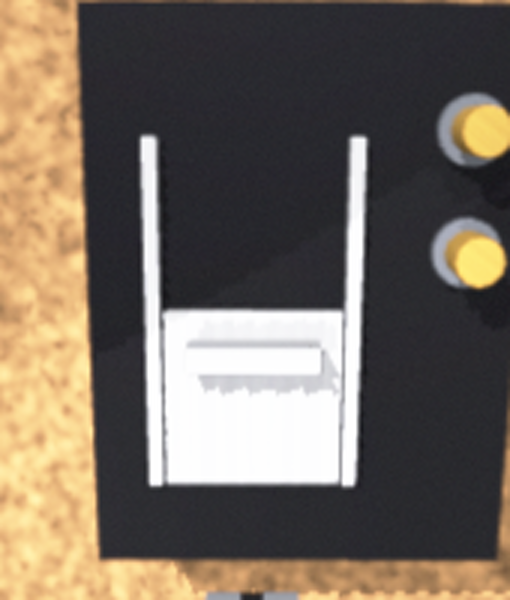

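In the crop the cover lies at its shut position: ridge at (254,360) against (253,361) predicted, plate edge flush with the rail ends. The case is where it began. I'll hand in.

Run:
```python
from plant import manip
print(manip.close_job(), manip.observe()["clock"])
```

```text
the job is handed in; nothing more can be done
the job is handed in; nothing more can be done
```

The job is done and handed in at about 16 s of the 54 s allowed. I slid the power unit's cover open, pressed the reset key all the way down, and slid the cover shut again, all with the closed fingertips.

- **Cover open:** I pushed the ridge until the force rose sharply at the end stop, about 9 N. This was within 0.5 mm of the expected position.
- **Key pressed:** The key bottomed at about 34 mm above the table. I held it there for a few tenths of a second, and the force peaked at about 20 N on the last step. After I withdrew, the key was visible in the open well, but I did not measure that it came back up.
- **Cover shut:** I pushed it to its stop, about 8 N. In the last wrist picture the ridge and plate sit about where the shut position predicts, with the plate edge level with the rail ends.
- **Unit and surroundings:** The case stayed within about 1 mm of its starting pose, which is as fine as I could measure. I did not touch the charger or any other object, but I took no final full-scene picture after the cover was shut.

The force readings carried about 1 N of noise, so the 1.5 N sliding force did not show clearly. No check failed or disagreed beyond that.

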